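# Park the microscope objectives in their colour-coded dishes

### The arm

A 6-joint arm with a two-finger parallel gripper is mounted at the origin on the work surface. World frame = base frame: x ahead of the robot, y to its left, z up, the work surface at z = 0. Lengths are in m, angles in rad, forces in N, time in s.
With the tool pointing down it reaches from about 0.275 to 0.825 m from the base axis. Payload 5.2 kg.
Tool frame: the origin (TCP) lies between the finger pads, 19 mm behind the fingertips; this is the grasp point; z points along the fingers, y is the line along which they close (so a half turn about z gives the same grasp; the last joint's range is limited). The gripper opens to 93 mm and grips with 3 to 60 N. Pads are 15 mm wide; open, the fingers measure 128 mm over their backs; the gripper's body (75 mm by 188 mm) begins 65 mm behind the grasp point.
Start: joints at [1.03, 0.259, 1.535, -0, 1.348, -0.203], TCP at [0.182, 0.519, 0.237] pointing down, gripper open.
Joint ranges: [-3.14, 3.14], [-0.91, 2.08], [0.19, 2.58], [-1.22, 4.36], [0.22, 2.71], [-3.12, 3.12]. Speed limits (rad/s): [2.57, 2.57, 3.14, 3.14, 3.14, 3.14].

### API

Orientations are given as a 3x3 rotation matrix whose columns are the frame's x, y, z axes.
In Python, from rig import env gives the robot as it stands.
- The arm moves only by the shell command python3 -m inch 'ROWS' [FORCE]. ROWS is text: rows parted by semicolons, each of 7 numbers parted by spaces: the opening in per cent of the stroke, from 0 (shut) to 100 (fully open), then the shift along the world's x, y, z in units of 40 mm (1.0 is 40 mm), then the turn, a rotation vector about the world's x, y, z in units of 5 degrees (1.0 is 5 degrees). A call has exactly 5 rows; each row is the pose to reach, as a shift and turn from the pose commanded when the call began; what a row does not reach only later rows make up. A row lasts 1/12 s, in which the tool goes at most 41.7 mm and 7.16 degrees, less where a joint would pass 70% of its speed; a pose out of reach is approached as far as the arm can. A call with a gripper value outside its range is refused whole. The fingers move at their own pace and stop on an object; FORCE is the grip in N (left out, the last holds). Time passes only in rows, so rows that repeat a pose let the fingers close, or fill a call up. It gives the time, the measured TCP pose, the force, the opening and the grip force at its end, in the units of the state.
- env.read_state(): the state, without advancing time (a new reading comes with each control period).
- env.capture(name): name is "side" or "top"; returns the picture (384x512x3 uint8, red, green, blue); there is no depth.
- env.get_calibration(name): a dict with "camera_matrix" (3x3 intrinsics, pixels), "R" (3x3) and "t" (3): a world point X has camera coordinates R X + t. Camera axes: x right, y down, z forward; pixel columns grow to the right and rows downward; lengths in m; the calibration is good to about 2 mm. A picture is of the moment at which its call begins. get_calibration takes no time and is no camera call.
- env.close_job(): hands the job in; it is judged then, once.
The state is a dict: "t": time; "joint_positions": joint angles; "qvel": joint speeds; "joint_efforts": joint torques, N m; "tcp_pos": TCP position; "tool_rot": TCP orientation; "contact_force": force on the tool from outside, world axes, zero at the start; "moment": the same for the moment, N m; "gripper_width": opening from 0.0 (shut) to 1.0 (fully open); "finger_force": force on a finger pad.
Only numpy, scipy, OpenCV 4.12 (cv2) and the standard library are available. Lean on these libraries where they do the work, as an engineer would, in place of code of your own. Each camera call takes 0.05 s, during which the arm holds its last target. There are 200 camera calls.

### The job

Put the four microscope objectives away: stand each one, nose up as it is now, on the floor of the parking dish whose rim has the same colour as its band. Set each down gently instead of dropping it, do not tip any over, and leave the two black eyepieces standing where they are.

Things in the scene. Friction and masses are not known exactly. Their poses are not given: they have to be found in the camera images.
- objective_red: loose microscope objective standing nose up: 28 mm aluminium barrel from 8 to 34 mm above its underside, over a black 30 mm foot 7 mm high; a red band round the barrel's top and shoulder, tapering to a 16 mm nose with a lens at 46 mm (full height). 90 to 210 g. Origin: centre of its underside; z: to the nose. Grip the barrel from above, TCP about 32 mm above the underside.
- objective_yellow: loose microscope objective standing nose up: 28 mm aluminium barrel from 8 to 39 mm above its underside, over a black 30 mm foot 7 mm high; a yellow band round the barrel's top and shoulder, tapering to a 16 mm nose with a lens at 51 mm (full height). 90 to 210 g. Origin: centre of its underside; z: to the nose. Grip the barrel from above, TCP about 32 mm above the underside.
- objective_green: loose microscope objective standing nose up: 28 mm aluminium barrel from 8 to 44 mm above its underside, over a black 30 mm foot 7 mm high; a green band round the barrel's top and shoulder, tapering to a 16 mm nose with a lens at 56 mm (full height). 90 to 210 g. Origin: centre of its underside; z: to the nose. Grip the barrel from above, TCP about 32 mm above the underside.
- objective_blue: loose microscope objective standing nose up: 28 mm aluminium barrel from 8 to 49 mm above its underside, over a black 30 mm foot 7 mm high; a blue band round the barrel's top and shoulder, tapering to a 16 mm nose with a lens at 61 mm (full height). 90 to 210 g. Origin: centre of its underside; z: to the nose. Grip the barrel from above, TCP about 32 mm above the underside.
- dish_red: shallow round parking dish with red wall and rim and a grey liner, fixed to the bench: outer diameter 60 mm, rim 10 mm above the bench, wall 5 mm, inner diameter 50 mm, flat floor 4 mm above the bench. Empty at the start. Origin: centre of its underside, at bench height; z axis up.
- dish_yellow: shallow round parking dish with yellow wall and rim and a grey liner, fixed to the bench: outer diameter 60 mm, rim 10 mm above the bench, wall 5 mm, inner diameter 50 mm, flat floor 4 mm above the bench. Empty at the start. Origin: centre of its underside, at bench height; z axis up.
- dish_green: shallow round parking dish with green wall and rim and a grey liner, fixed to the bench: outer diameter 60 mm, rim 10 mm above the bench, wall 5 mm, inner diameter 50 mm, flat floor 4 mm above the bench. Empty at the start. Origin: centre of its underside, at bench height; z axis up.
- dish_blue: shallow round parking dish with blue wall and rim and a grey liner, fixed to the bench: outer diameter 60 mm, rim 10 mm above the bench, wall 5 mm, inner diameter 50 mm, flat floor 4 mm above the bench. Empty at the start. Origin: centre of its underside, at bench height; z axis up.
- eyepiece_1: microscope eyepiece, loose, standing on the bench, to be left alone: steel tube 30 mm in diameter below, black eyecup 35 mm in diameter above, grey glass on top, no coloured band, 50 mm high, about 90 g. Origin: centre of its underside; z axis up.
- eyepiece_2: microscope eyepiece, loose, standing on the bench, to be left alone: steel tube 30 mm in diameter below, black eyecup 35 mm in diameter above, grey glass on top, no coloured band, 50 mm high, about 90 g. Origin: centre of its underside; z axis up.
Things that resemble listed ones, but are neither listed nor needed, are in the scene too. What is shaped like the objective_red but brown is not meant.

How it is judged:
By the outcome, as a careful person would: the job done as asked, in the order asked, and still so for the second after the job is handed in, with the robot touching nothing.
It also fails if it takes over 112 s, if anything falls off the work surface, if the arm or the gripper's body presses on something with over 40 N, if the wrist force passes 120 N, or if a joint passes its speed limit or range.

## Working session

There is one attempt and no reset: what is moved stays moved. The work goes in short steps, Python scripts to look and compute and a shell command to move; the robot and the scene stay as the last step left them, time stands still between calls to the robot, and variables do not carry over. Pictures are saved under pics/ and viewed, at most 14 in all, crops included, and the job is handed in when it is done.

```bash
mkdir -p pics; ls; python3 - <<'E'
from rig import env
import cv2
for n in("top","side"):
    im=env.capture(n); cv2.imwrite(f"pics/{n}0.png",cv2.resize(im[:,:,::-1],(800,600),interpolation=cv2.INTER_CUBIC))
    c=env.get_calibration(n); print(n,c)
s=env.read_state(); print(s["t"],s["tcp_pos"],s["tool_rot"],s["gripper_width"])
E
```

```text
pics
top {'camera_matrix': array([[399.37261742,   0.        , 256.38983723],
       [  0.        , 399.37261742, 193.73082503],
       [  0.        ,   0.        ,   1.        ]]), 'R': array([[-0.01009527, -0.99940018,  0.03312656],
       [-0.98334898,  0.00391091, -0.18168513],
       [ 0.18144659, -0.03440913, -0.98279863]]), 't': array([-0.01707827,  0.50276494,  0.97582012])}
side {'camera_matrix': array([[435.06596607,   0.        , 258.44834542],
       [  0.        , 435.06596607, 186.80709251],
       [  0.        ,   0.        ,   1.        ]]), 'R': array([[ 0.75206226, -0.65882891,  0.01862328],
       [-0.48710002, -0.57462217, -0.65767996],
       [ 0.44399992,  0.48554488, -0.75306722]]), 't': array([-0.38472249,  0.25387461,  0.83598943])}
0.1 [0.18203136 0.51853596 0.23672111] [[-9.43484118e-01  3.31416782e-01 -7.97732399e-04]
 [ 3.31417603e-01  9.43483195e-01 -1.35384466e-03]
 [ 3.03960272e-04 -1.54171349e-03 -9.99998765e-01]] 0.9987778523473074
```

View pics/top0.png

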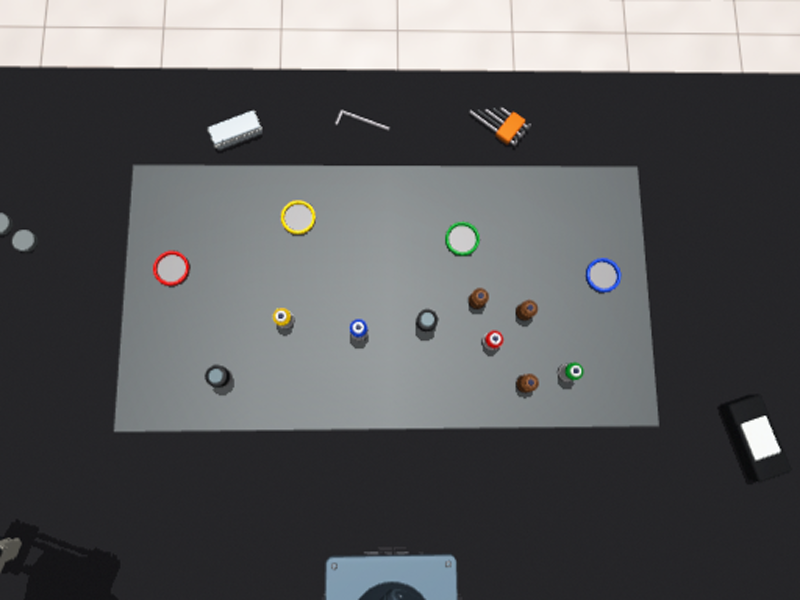

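View pics/side0.png

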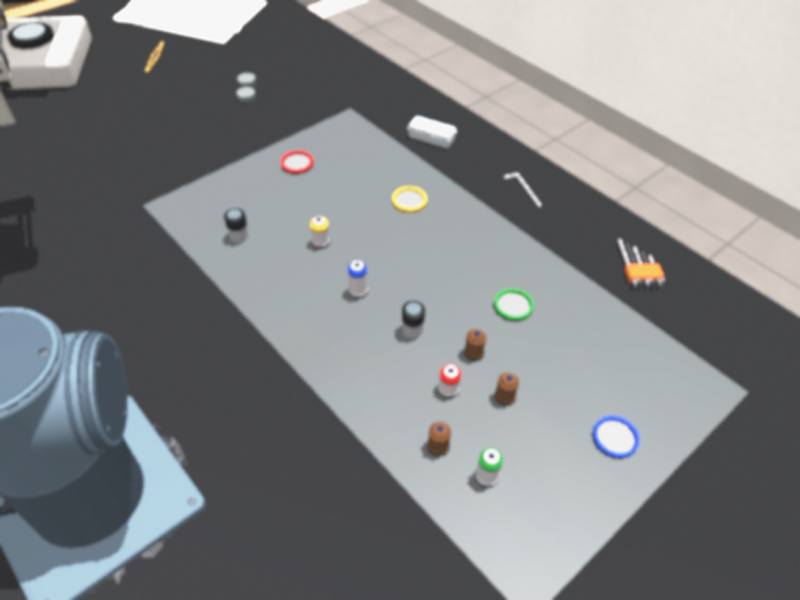

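The top view shows the lens tops at: yellow (281,316), blue (358,327), red (495,339), green (575,371). The brown decoys are at (480,297), (528,309) and (527,382), and the eyepieces at (217,376) and (427,319). The dish rims are at: red (171,268), yellow (298,217), green (462,239), blue (603,275). The side view agrees. Next come enlarged crops and dish centres.

```bash
cat > h.py <<'E'
from rig import env
import cv2, numpy as np
def ray(n,u,v):
    c=env.get_calibration(n);R=np.array(c["R"]);t=np.array(c["t"])
    return -R.T@t, R.T@np.linalg.inv(c["camera_matrix"])@[u,v,1]
def atz(n,u,v,z):
    o,d=ray(n,u,v); return o+d*(z-o[2])/d[2]
def proj(n,X):
    c=env.get_calibration(n);p=c["camera_matrix"]@(c["R"]@np.array(X)+c["t"]);return p[:2]/p[2]
def hues(im):
    h=cv2.cvtColor(im,cv2.COLOR_RGB2HSV);H,S,V=cv2.split(h);ok=(S>150)&(V>90)
    return {"red":ok&((H<6)|(H>174)),"yellow":ok&(H>18)&(H<35),"green":ok&(H>45)&(H<85),"blue":ok&(H>105)&(H<130)}
E
python3 - <<'E'
from h import *
P={"top":dict(yellow=(281,316),blue=(358,327),red=(495,339),green=(575,371)),"side":dict(yellow=(319,219),blue=(357,265),red=(451,369),green=(491,454))}
rows=[]
for n in P:
    im=env.capture(n)[:,:,::-1]; r=[]
    for k,(u,v) in P[n].items():
        x,y=int(u/1.5625),int(v/1.5625)
        c=cv2.resize(im[y-12:y+13,x-12:x+13],(200,200),interpolation=cv2.INTER_NEAREST); r.append(c); print(n,k,x-12,y-12)
    rows.append(np.hstack(r))
    for k,m in hues(im[:,:,::-1].copy()).items():
        nn,l,st,ce=cv2.connectedComponentsWithStats(cv2.dilate(m.astype(np.uint8),np.ones((3,3))))
        i=max(range(1,nn),key=lambda j:st[j,2]*st[j,3]*(st[j,0]>50 or n=="side"))
        q=cv2.findContours((l==i).astype(np.uint8),0,1)[0][0]; (u,v),ax,_=cv2.fitEllipse(q)
        print(n,k,"dish",np.round([u,v],1),np.round(ax,1),np.round(atz(n,u,v,.009),4))
cv2.imwrite("pics/lens.png",np.vstack(rows))
E
```

```text
top yellow 167 190
top blue 217 197
top red 304 204
top green 356 225
top red dish [109.  171.4] [23.6 24.8] [0.5712 0.3681 0.009 ]
top yellow dish [190.4 138.6] [23.5 23.7] [0.662  0.1553 0.009 ]
top green dish [295.5 152.4] [22.7 23.5] [ 0.6232 -0.1295  0.009 ]
top blue dish [385.7 175.6] [23.3 24.1] [ 0.558  -0.3726  0.009 ]
side yellow 192 128
side blue 216 157
side red 276 224
side green 302 278
side red dish [190.4 105.6] [ 9.5 19.2] [0.5655 0.3599 0.009 ]
side yellow dish [412.5 172.6] [ 7.8 25.5] [ 0.8379 -0.2164  0.009 ]
side green dish [313.  297.1] [ 7.6 13.5] [ 0.4012 -0.2906  0.009 ]
side blue dish [393.6 279.3] [25.8 30.9] [ 0.556  -0.3713  0.009 ]
```

View pics/lens.png

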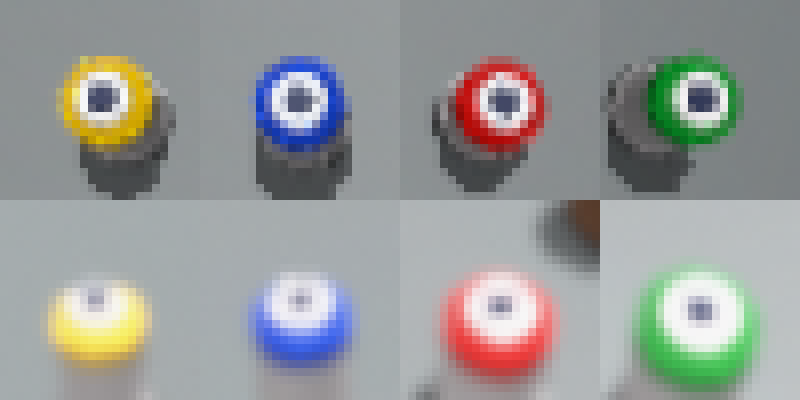

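Lens centres in the enlarged crop (8x): top row yellow (102,98), blue (298,100), red (506,101), green (702,99); bottom row (side) yellow (96,298), blue (300,299), red (501,305), green (701,311). The images agree with the listed sizes.

```bash
python3 - <<'E'
from h import *
T=dict(yellow=(179.25,201.75),blue=(228.75,209),red=(316.75,216.1),green=(368.25,236.9))
S=dict(yellow=(203.5,139.75),blue=(228,168.9),red=(288.1,236.6),green=(314.1,291.4))
Z=dict(red=.046,yellow=.051,green=.056,blue=.061)
for k in T:
    o,d=ray("top",*T[k]);p,e=ray("side",*S[k])
    a=np.linalg.lstsq(np.c_[d,-e],p-o,rcond=None)[0]; A=o+d*a[0];B=p+e*a[1]
    print(k,"top@z",atz("top",*T[k],Z[k])[:2].round(4),"side@z",atz("side",*S[k],Z[k])[:2].round(4),"tri",((A+B)/2).round(4),"gap",np.linalg.norm(A-B).round(4))
for k,(u,v),z in [("br1",(480,297),.046),("br2",(528,309),.046),("br3",(527,382),.046),("ey1",(217,376),.05),("ey2",(427,319),.05)]:
    print(k,atz("top",u/1.5625,v/1.5625,z)[:2].round(3))
for k,(u,v) in dict(red=(297,162),yellow=(409.5,199),green=(514,304.5),blue=(616,437)).items(): print("dish side",k,atz("side",u/1.5625-.2,v/1.5625-.2,.009)[:2].round(4))
E
```

```text
yellow top@z [0.482  0.1744] side@z [0.4837 0.1805] tri [0.4802 0.1736 0.0581] gap 0.0015
blue top@z [0.4614 0.0494] side@z [0.4619 0.0536] tri [0.46   0.0496 0.0657] gap 0.0016
red top@z [ 0.4441 -0.1739] side@z [ 0.4445 -0.1701] tri [ 0.4428 -0.1725  0.0506] gap 0.0017
green top@z [ 0.3896 -0.2999] side@z [ 0.3899 -0.297 ] tri [ 0.3888 -0.2984  0.0597] gap 0.0013
br1 [ 0.512 -0.152]
br2 [ 0.491 -0.23 ]
br3 [ 0.372 -0.223]
ey1 [0.385 0.271]
ey2 [ 0.475 -0.063]
dish side red [0.57   0.3687]
dish side yellow [0.6614 0.1569]
dish side green [ 0.6225 -0.129 ]
dish side blue [ 0.5564 -0.3722]
```

```bash
python3 -m inch '65 .6 -.7 0 0 0 0;65 1.2 -1.4 0 0 0 0;65 1.8 -2.1 0 0 0 0;65 2.4 -2.8 0 0 0 0;65 3 -3.5 0 0 0 0' 30
python3 -m inch '65 .6 -.7 -.3 0 0 0;65 1.2 -1.4 -.6 0 0 0;65 1.8 -2.1 -.9 0 0 0;65 2.4 -2.8 -1.2 0 0 0;65 3 -3.5 -1.5 0 0 0'
python3 -m inch '65 .5 -.5 -.3 0 0 0;65 1 -1 -.6 0 0 0;65 1.51 -1.55 -.9 0 0 0;65 1.51 -1.55 -1 0 0 0;65 1.51 -1.55 -1 0 0 0'
python3 - <<'E'
from h import *
s=env.read_state();print(s)
for n in ("top","side"):
    im=env.capture(n)[:,:,::-1]; u,v=proj(n,[.4825,.1765,.06]).astype(int)
    cv2.imwrite(f"pics/y_{n}.png",cv2.resize(im[max(v-50,0):v+50,max(u-50,0):u+50],(400,400)))
a,b=[cv2.imread(f"pics/y_{n}.png") for n in("top","side")];cv2.imwrite("pics/y1.png",np.hstack([a,b]))
E
```

```text
t: 0.62
tcp_pos: [0.3028, 0.3776, 0.2374]
tool_rot: [[-0.944, 0.331, -0.0], [0.331, 0.944, -0.0], [0.0, -0.0, -1.0]]
contact_force: [0.4, 0.6, -0.3]
gripper_width: 0.691
finger_force: 0.0
t: 1.03
tcp_pos: [0.423, 0.2373, 0.177]
tool_rot: [[-0.943, 0.331, 0.0], [0.331, 0.943, 0.0], [-0.0, 0.0, -1.0]]
contact_force: [1.0, -0.3, -0.3]
gripper_width: 0.65
finger_force: 0.0
t: 1.45
tcp_pos: [0.4825, 0.1756, 0.1359]
tool_rot: [[-0.942, 0.334, -0.003], [0.334, 0.942, -0.0], [0.003, -0.001, -1.0]]
contact_force: [-0.2, 0.3, -0.7]
gripper_width: 0.649
finger_force: 0.0
{'t': 1.45, 'joint_positions': array([ 1.31513430e-01,  2.89218599e-01,  1.76122179e+00,  1.00452579e-04,
        1.09427855e+00, -1.09841978e+00]), 'qvel': array([ 0.04133803, -0.03286119,  0.00335222,  0.00875372,  0.02815336,
        0.01109241]), 'joint_efforts': array([ -1.35981761, -41.08965397, -25.44246733,  -0.175065  ,
        -0.32269034,  -0.14698834]), 'tcp_pos': array([0.4825221 , 0.17562302, 0.13590522]), 'tool_rot': array([[-9.42446631e-01,  3.34342146e-01, -3.11098279e-03],
       [ 3.34344689e-01,  9.42450808e-01, -3.21471780e-04],
       [ 2.82446668e-03, -1.34311057e-03, -9.99995109e-01]]), 'contact_force': array([-0.22649562,  0.280411  , -0.65456162]), 'moment': array([ 0.02221278, -0.00619449, -0.00980668]), 'finger_force': 0.0, 'gripper_width': 0.6488919649356386}
```

View pics/y1.png

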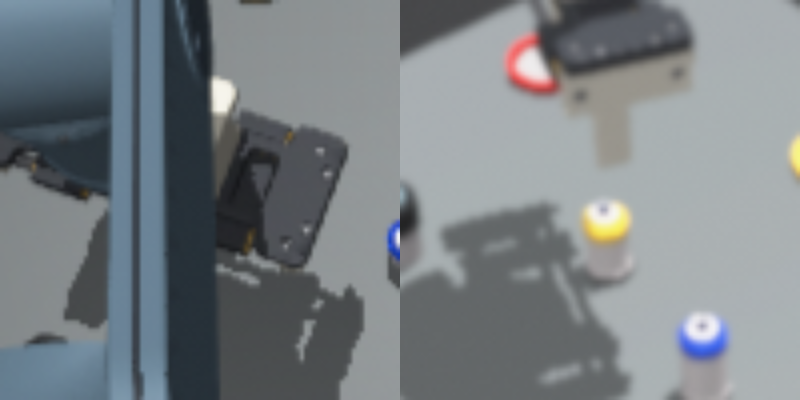

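The side view shows the finger tip at (613,165), directly over the yellow lens at (604,210). The arm hides it in the top view. I'll descend and grip.

```bash
python3 -m inch '65 0 0 -.6 0 0 0;65 0 0 -1.2 0 0 0;65 0 0 -1.8 0 0 0;65 0 0 -2.4 0 0 0;65 0 0 -2.62 0 0 0'
python3 -m inch '65 0 0 0 0 0 0;15 0 0 0 0 0 0;15 0 0 0 0 0 0;15 0 0 0 0 0 0;15 0 0 0 0 0 0' 30
python3 -m inch '15 0 0 0 0 0 0;15 0 0 0 0 0 0;15 0 0 0 0 0 0;15 0 0 0 0 0 0;15 0 0 0 0 0 0' 30
```

```text
t: 1.97
tcp_pos: [0.4802, 0.1779, 0.0307]
tool_rot: [[-0.944, 0.33, -0.004], [0.33, 0.944, -0.0], [0.003, -0.001, -1.0]]
contact_force: [-0.7, -0.2, 0.4]
gripper_width: 0.652
finger_force: 0.0
t: 2.38
tcp_pos: [0.4836, 0.1772, 0.034]
tool_rot: [[-0.944, 0.331, 0.003], [0.331, 0.944, 0.0], [-0.002, 0.001, -1.0]]
contact_force: [0.4, 0.2, -0.2]
gripper_width: 0.414
finger_force: 0.0
t: 2.8
tcp_pos: [0.4831, 0.1769, 0.0334]
tool_rot: [[-0.943, 0.331, 0.001], [0.331, 0.943, 0.0], [-0.001, 0.0, -1.0]]
contact_force: [-0.8, -1.6, 6.2]
gripper_width: 0.288
finger_force: 30.0
```

```bash
python3 -m inch '15 0 0 0.1 0 0 0;15 0 0 .3 0 0 0;15 0 0 .6 0 0 0;15 0 0 .9 0 0 0;15 0 0 .9 0 0 0'
python3 - <<'E'
from h import *
s=env.read_state();print(s["tcp_pos"],s["contact_force"],s["gripper_width"])
n="side";im=env.capture(n)[:,:,::-1]; u,v=proj(n,[.4825,.1765,.06]).astype(int)
cv2.imwrite(f"pics/y2.png",cv2.resize(im[max(v-50,0):v+50,max(u-50,0):u+50],(600,600),interpolation=2))
E
```

```text
t: 3.22
tcp_pos: [0.4841, 0.1772, 0.0709]
tool_rot: [[-0.943, 0.331, 0.004], [0.331, 0.943, 0.001], [-0.003, 0.002, -1.0]]
contact_force: [0.3, -0.7, -1.4]
gripper_width: 0.288
finger_force: 30.0
[0.48411292 0.17721139 0.07091069] [ 0.27845295 -0.72722362 -1.448351  ] 0.28759339875292866
```

View pics/y2.png

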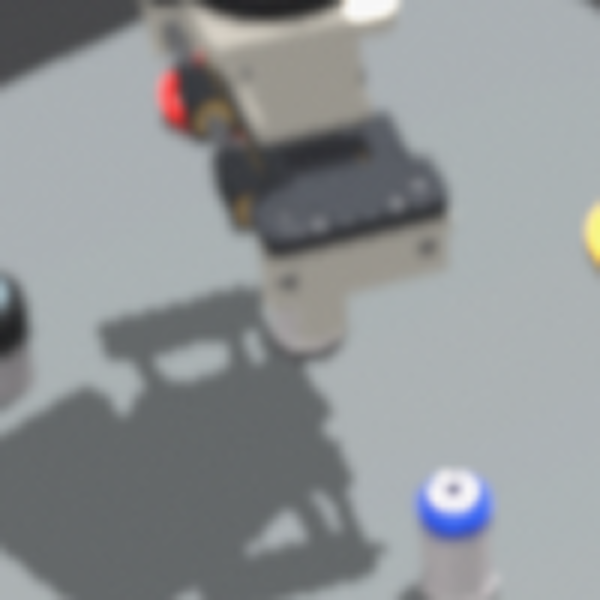

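The yellow objective is lifted upright, with its foot at (305,345) in the crop, and the load reads 1.45 N. I'll carry it to the yellow dish.

```bash
python3 -m inch '15 .5 -.05 0.1 0 0 0;15 1.4 -.15 .1 0 0 0;15 2.3 -.25 .1 0 0 0;15 3.2 -.35 .1 0 0 0;15 4 -.45 0.1 0 0 0'
python3 -m inch '15 .4 -.06 0 0 0 0;15 .48 -.06 -.2 0 0 0;15 .48 -.06 -.4 0 0 0;15 .48 -.06 -.6 0 0 0;15 .48 -.06 -.6 0 0 0'
python3 -m inch '15 0 0 -.05 0 0 0;15 0 0 -.1 0 0 0;15 0 0 -.15 0 0 0;15 0 0 -.2 0 0 0;15 0 0 -.2 0 0 0'
python3 - <<'E'
from h import *
s=env.read_state();print(s["tcp_pos"],s["contact_force"],s["gripper_width"])
n="side";im=env.capture(n)[:,:,::-1]; u,v=proj(n,[.66,.156,.03]).astype(int)
cv2.imwrite(f"pics/y3.png",cv2.resize(im[max(v-35,0):v+35,max(u-35,0):u+35],(560,560),interpolation=2))
E
```

```text
t: 3.68
tcp_pos: [0.6442, 0.1586, 0.0718]
tool_rot: [[-0.943, 0.331, -0.0], [0.331, 0.943, -0.0], [0.0, -0.0, -1.0]]
contact_force: [0.8, 0.8, -1.4]
gripper_width: 0.29
finger_force: 30.0
t: 4.1
tcp_pos: [0.6582, 0.1568, 0.0452]
tool_rot: [[-0.944, 0.331, -0.007], [0.331, 0.944, -0.0], [0.006, -0.003, -1.0]]
contact_force: [-0.6, 0.4, -1.9]
gripper_width: 0.288
finger_force: 30.0
t: 4.52
tcp_pos: [0.6616, 0.1566, 0.0406]
tool_rot: [[-0.944, 0.331, -0.0], [0.331, 0.944, -0.0], [0.0, -0.0, -1.0]]
contact_force: [-0.3, 0.2, -1.4]
gripper_width: 0.286
finger_force: 30.0
[0.66162311 0.15661077 0.04059251] [-0.31030117  0.22757517 -1.41759662] 0.28592310076606736
```

View pics/y3.png

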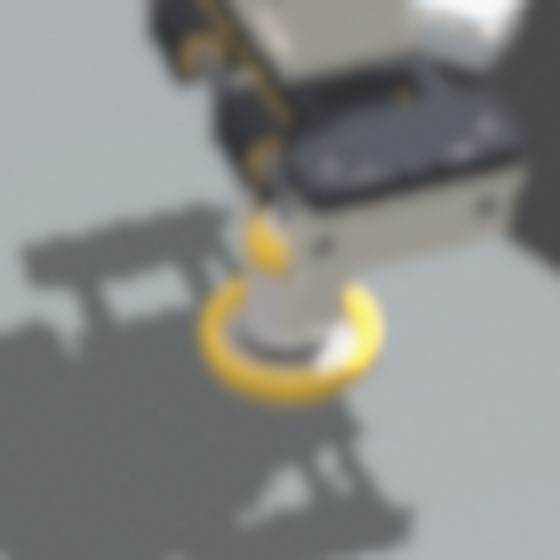

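The foot at (275,345) is inside the yellow rim (centre about (292,335)), about 5 mm to the left. I'll shift it a little, then lower it until it touches.

```bash
python3 -m inch '15 .1 -.04 0 0 0 0;15 .1 -.04 -.02 0 0 0;15 .1 -.04 -.04 0 0 0;15 .1 -.04 -.05 0 0 0;15 .1 -.04 -.05 0 0 0'
python3 -m inch '15 0 0 -.01 0 0 0;15 0 0 -.02 0 0 0;15 0 0 -.03 0 0 0;15 0 0 -.04 0 0 0;15 0 0 -.04 0 0 0'
```

```text
t: 4.98
tcp_pos: [0.6657, 0.1548, 0.0385]
tool_rot: [[-0.943, 0.332, -0.0], [0.332, 0.943, 0.0], [0.0, -0.0, -1.0]]
contact_force: [-1.2, -0.4, -1.1]
gripper_width: 0.29
finger_force: 30.0
t: 5.4
tcp_pos: [0.6659, 0.155, 0.0375]
tool_rot: [[-0.944, 0.331, 0.0], [0.331, 0.944, -0.0], [-0.0, 0.0, -1.0]]
contact_force: [-1.6, 0.3, 1.3]
gripper_width: 0.292
finger_force: 30.0
```

The z-force changed from -1.4 to +1.3 N, so the objective is on the floor. I'll release and rise.

```bash
python3 -m inch '15 0 0 -.01 0 0 0;25 0 0 -.01 0 0 0;35 0 0 -.01 0 0 0;50 0 0 -.01 0 0 0;65 0 0 -.01 0 0 0'
python3 -m inch '65 0 0 0 0 0 0;65 0 0 0.1 0 0 0;65 0 0 .6 0 0 0;65 0 0 1.2 0 0 0;65 0 0 2 0 0 0'
python3 -m inch '65 -.9 -.4 0.2 0 0 0;65 -1.8 -.8 .4 0 0 0;65 -2.7 -1.2 .5 0 0 0;65 -3.6 -1.6 .5 0 0 0;65 -4.5 -2 .5 0 0 0'
python3 - <<'E'
from h import *
s=env.read_state();print(s["t"],s["tcp_pos"],s["contact_force"],s["gripper_width"])
n="side";im=env.capture(n)[:,:,::-1]; u,v=proj(n,[.6,.156,.03]).astype(int)
cv2.imwrite(f"pics/y4.png",cv2.resize(im[max(v-70,0):v+70,max(u-70,0):u+70],(560,560),interpolation=2))
E
```

```text
t: 5.82
tcp_pos: [0.666, 0.1549, 0.0365]
tool_rot: [[-0.943, 0.331, 0.0], [0.331, 0.943, 0.0], [-0.0, 0.0, -1.0]]
contact_force: [-0.2, 0.2, 0.3]
gripper_width: 0.445
finger_force: 0.0
t: 6.23
tcp_pos: [0.6643, 0.1548, 0.1152]
tool_rot: [[-0.943, 0.332, -0.005], [0.332, 0.943, -0.0], [0.004, -0.002, -1.0]]
contact_force: [-0.7, -1.2, -0.1]
gripper_width: 0.65
finger_force: 0.0
t: 6.65
tcp_pos: [0.4844, 0.0744, 0.1372]
tool_rot: [[-0.944, 0.331, 0.001], [0.331, 0.944, -0.0], [-0.001, 0.0, -1.0]]
contact_force: [-0.0, -0.4, 0.4]
gripper_width: 0.65
finger_force: 0.0
6.65 [0.48442752 0.07444683 0.13724174] [-0.00339761 -0.38480414  0.38715686] 0.6498742153056495
```

View pics/y4.png

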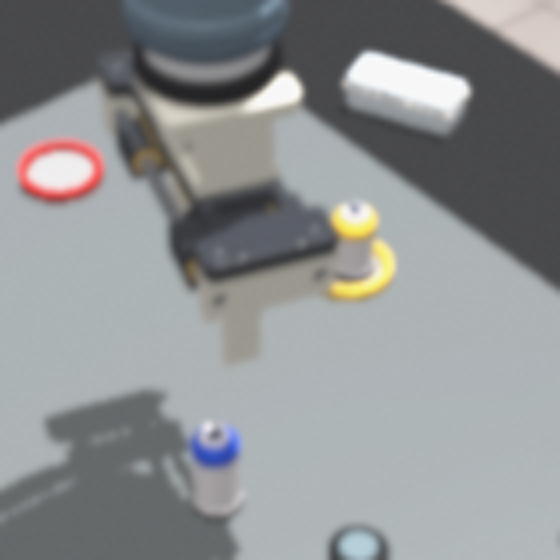

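Yellow is upright in its dish, lens at (355,212). Next is blue.

```bash
python3 -m inch '65 -.4 -.4 0 0 0 0;65 -.63 -.59 -.2 0 0 0;65 -.63 -.59 -.6 0 0 0;65 -.63 -.59 -1.1 0 0 0;65 -.63 -.59 -1.6 0 0 0'
python3 -m inch '65 0 0 -.5 0 0 0;65 0 0 -.9 0 0 0;65 0 0 -.98 0 0 0;40 0 0 -.98 0 0 0;15 0 0 -.98 0 0 0' 30
python3 -m inch '15 0 0 0 0 0 0;15 0 0 0 0 0 0;15 0 0 0 0 0 0;15 0 0 0 0 0 0;15 0 0 0 0 0 0'
python3 -m inch '15 0 0 0 0 0 0;15 0 0 0.1 0 0 0;15 0 0 .3 0 0 0;15 0 0 .6 0 0 0;15 0 0 1 0 0 0'
```

```text
t: 7.12
tcp_pos: [0.4615, 0.051, 0.073]
tool_rot: [[-0.943, 0.332, 0.003], [0.332, 0.943, -0.0], [-0.003, 0.001, -1.0]]
contact_force: [0.2, 0.8, -0.7]
gripper_width: 0.648
finger_force: 0.0
t: 7.53
tcp_pos: [0.4613, 0.0513, 0.034]
tool_rot: [[-0.944, 0.331, 0.001], [0.331, 0.944, -0.0], [-0.001, 0.0, -1.0]]
contact_force: [0.2, 0.2, 0.0]
gripper_width: 0.551
finger_force: 0.0
t: 7.95
tcp_pos: [0.4612, 0.0513, 0.0342]
tool_rot: [[-0.944, 0.331, 0.001], [0.331, 0.944, -0.0], [-0.001, 0.0, -1.0]]
contact_force: [0.1, 0.5, 5.2]
gripper_width: 0.292
finger_force: 30.0
t: 8.37
tcp_pos: [0.4595, 0.0515, 0.0734]
tool_rot: [[-0.943, 0.331, -0.003], [0.331, 0.943, 0.0], [0.003, -0.001, -1.0]]
contact_force: [-0.5, -0.6, -2.1]
gripper_width: 0.294
finger_force: 30.0
```

```bash
python3 -m inch '15 0 0 .5 0 0 0;15 0 0 1.2 0 0 0;15 0.1 -.4 1.5 0 0 0;15 .3 -1.2 1.5 0 0 0;15 .5 -2.05 1.5 0 0 0'
python3 -m inch '15 .2 -.88 0 0 0 0;15 .4 -1.76 0 0 0 0;15 .6 -2.64 0 0 0 0;15 .8 -3.52 0 0 0 0;15 1 -4.4 0 0 0 0'
python3 -m inch '15 .2 -.88 0 0 0 0;15 .4 -1.76 0 0 0 0;15 .6 -2.64 0 0 0 0;15 .8 -3.52 -.2 0 0 0;15 .91 -4.1 -.6 0 0 0'
python3 -m inch '15 0 -.04 -.5 0 0 0;15 0 -.04 -1 0 0 0;15 0 -.04 -1.4 0 0 0;15 0 -.04 -1.6 0 0 0;15 0 -.04 -1.6 0 0 0'
python3 - <<'E'
from h import *
s=env.read_state();print(s["tcp_pos"],s["contact_force"],s["gripper_width"])
n="side";im=env.capture(n)[:,:,::-1]; u,v=proj(n,[.557,-.372,.03]).astype(int)
cv2.imwrite(f"pics/b1.png",cv2.resize(im[max(v-50,0):v+40,max(u-45,0):u+45],(540,540),interpolation=2))
E
```

```text
t: 8.78
tcp_pos: [0.4812, -0.0306, 0.1352]
tool_rot: [[-0.944, 0.329, 0.003], [0.329, 0.944, -0.0], [-0.003, 0.0, -1.0]]
contact_force: [0.7, -0.0, -1.1]
gripper_width: 0.295
finger_force: 30.0
t: 9.2
tcp_pos: [0.5204, -0.2082, 0.1338]
tool_rot: [[-0.943, 0.332, -0.0], [0.332, 0.943, 0.0], [0.0, 0.0, -1.0]]
contact_force: [1.1, -0.2, -2.0]
gripper_width: 0.293
finger_force: 30.0
t: 9.62
tcp_pos: [0.5584, -0.3753, 0.1117]
tool_rot: [[-0.943, 0.333, 0.004], [0.333, 0.943, -0.004], [-0.005, -0.003, -1.0]]
contact_force: [0.4, -0.4, -1.7]
gripper_width: 0.295
finger_force: 30.0
t: 10.03
tcp_pos: [0.5556, -0.371, 0.0431]
tool_rot: [[-0.943, 0.332, -0.004], [0.332, 0.943, 0.003], [0.005, 0.002, -1.0]]
contact_force: [-0.2, 0.6, -1.6]
gripper_width: 0.294
finger_force: 30.0
[ 0.5556454  -0.37101804  0.04309183] [-0.15216571  0.64462895 -1.56652827] 0.2943994861436519
```

View pics/b1.png

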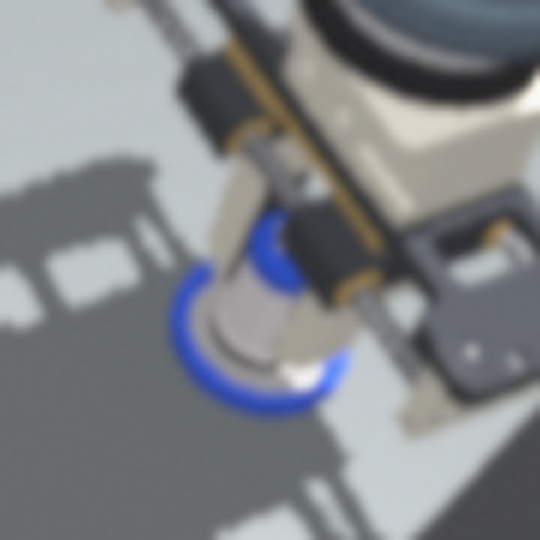

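The blue foot is inside its dish: foot centre about (261,335), rim centre about (262,328). I'll lower it to contact.

```bash
python3 -m inch '15 0 0 -.04 0 0 0;15 0 0 -.08 0 0 0;15 0 0 -.12 0 0 0;15 0 0 -.15 0 0 0;15 0 0 -.15 0 0 0'
python3 -m inch '15 0 0 -.01 0 0 0;15 0 0 -.02 0 0 0;15 0 0 -.03 0 0 0;15 0 0 -.04 0 0 0;15 0 0 -.04 0 0 0'
python3 -m inch '15 0 0 -.01 0 0 0;15 0 0 -.01 0 0 0;15 0 0 -.01 0 0 0;15 0 0 -.01 0 0 0;15 0 0 -.01 0 0 0'
```

```text
t: 10.5
tcp_pos: [0.5572, -0.3723, 0.0398]
tool_rot: [[-0.944, 0.331, 0.0], [0.331, 0.944, -0.0], [-0.0, -0.0, -1.0]]
contact_force: [-0.8, 0.2, -1.2]
gripper_width: 0.299
finger_force: 30.0
t: 10.92
tcp_pos: [0.5571, -0.3723, 0.0383]
tool_rot: [[-0.943, 0.331, 0.0], [0.331, 0.943, -0.0], [-0.0, -0.0, -1.0]]
contact_force: [-1.7, 1.0, 2.0]
gripper_width: 0.294
finger_force: 30.0
t: 11.33
tcp_pos: [0.5571, -0.3723, 0.0382]
tool_rot: [[-0.944, 0.331, 0.0], [0.331, 0.944, -0.0], [-0.0, -0.0, -1.0]]
contact_force: [-2.1, 1.0, 4.9]
gripper_width: 0.291
finger_force: 30.0
```

```bash
python3 -m inch '25 0 0 0 0 0 0;35 0 0 0 0 0 0;50 0 0 0 0 0 0;65 0 0 0 0 0 0;65 0 0 0 0 0 0'
python3 -m inch '65 0 0 0.1 0 0 0;65 0 0 0.5 0 0 0;65 0 0 1.1 0 0 0;65 0 0 1.8 0 0 0;65 0 0 2.3 0 0 0'
python3 -m inch '65 -.85 .37 0 0 0 0;65 -1.7 .74 0 0 0 0;65 -2.6 1.1 0 0 0 0;65 -3.4 1.48 0 0 0 0;65 -4.2 1.84 0 0 0 0'
python3 - <<'E'
from h import *
s=env.read_state();print(s["t"],s["tcp_pos"],s["contact_force"],s["gripper_width"])
n="side";im=env.capture(n)[:,:,::-1]; u,v=proj(n,[.46,-.3,.03]).astype(int)
cv2.imwrite(f"pics/g1.png",cv2.resize(im[max(v-70,0):v+70,max(u-70,0):u+80],(600,560),interpolation=2))
E
```

```text
t: 11.75
tcp_pos: [0.557, -0.3723, 0.0372]
tool_rot: [[-0.943, 0.331, -0.0], [0.331, 0.943, 0.0], [0.0, 0.0, -1.0]]
contact_force: [0.4, -0.2, 0.2]
gripper_width: 0.519
finger_force: 0.0
t: 12.17
tcp_pos: [0.5575, -0.3727, 0.1318]
tool_rot: [[-0.944, 0.331, 0.001], [0.331, 0.944, -0.001], [-0.002, -0.001, -1.0]]
contact_force: [0.0, -0.1, 0.2]
gripper_width: 0.651
finger_force: 0.0
t: 12.58
tcp_pos: [0.3875, -0.2977, 0.1296]
tool_rot: [[-0.944, 0.331, 0.0], [0.331, 0.944, -0.0], [-0.0, -0.0, -1.0]]
contact_force: [0.4, -0.9, 0.1]
gripper_width: 0.649
finger_force: 0.0
12.5833 [ 0.38752341 -0.29771319  0.12962406] [ 0.35898109 -0.94932052  0.07330986] 0.6492097906132588
```

View pics/g1.png

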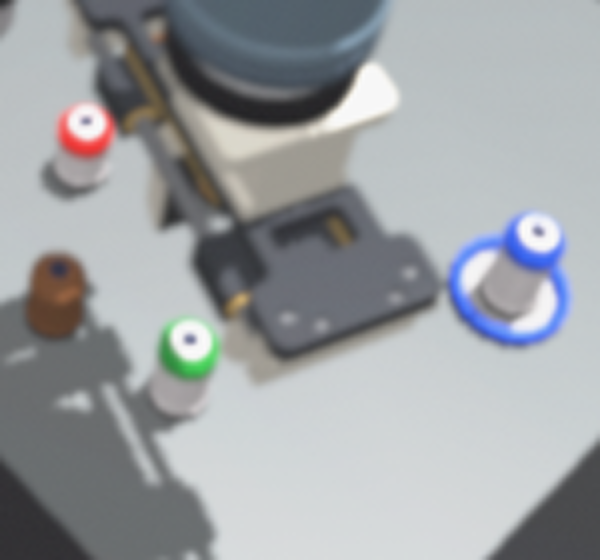

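Blue stands well inside its dish, and green's lens is at (190,340). I'll check the finger projection before descending.

```bash
python3 - <<'E'
from h import *
u,v=proj("side",[.46,-.3,.03]).astype(int);f=lambda X:((proj("side",X)-[max(u-70,0),max(v-70,0)])*4).round()
c=np.array([.3888,-.299,.1107]);d=np.array([.331,.943,0])
print(f(c),f(c+.035*d),f(c-.035*d),"lens",f([.3888,-.299,.056]),"base",f([.3888,-.299,0]))
s=.65*.093/2+.009; print(f(c+s*d+[0,0,.02]))
E
```

```text
[204. 284.] [169. 221.] [240. 351.] lens [190. 342.] base [177. 395.]
[170. 190.]
```

The projection agrees: fingertips expected at (169,221) and (240,351), lens at (190,342). I'll pick up green.

```bash
python3 -m inch '65 0 0 -.6 0 0 0;65 0 0 -1.2 0 0 0;65 0 0 -1.8 0 0 0;65 0 0 -2.3 0 0 0;65 0 0 -2.4 0 0 0'
python3 -m inch '65 0 0 0 0 0 0;15 0 0 0 0 0 0;15 0 0 0 0 0 0;15 0 0 0 0 0 0;15 0 0 0 0 0 0' 30
python3 -m inch '15 0 0 0 0 0 0;15 0 0 0 0 0 0;15 0 0 0 0 0 0;15 0 0 0 0 0 0;15 0 0 0 0 0 0'
python3 -m inch '15 0 0 0.1 0 0 0;15 0 0 0.4 0 0 0;15 0 0 1 0 0 0;15 0 0 1.7 0 0 0;15 0 0 2.4 0 0 0'
```

```text
t: 13.05
tcp_pos: [0.3878, -0.2973, 0.031]
tool_rot: [[-0.943, 0.332, -0.003], [0.332, 0.943, 0.004], [0.004, 0.002, -1.0]]
contact_force: [0.7, -0.0, -0.0]
gripper_width: 0.654
finger_force: 0.0
t: 13.47
tcp_pos: [0.3896, -0.2993, 0.0345]
tool_rot: [[-0.944, 0.331, 0.001], [0.331, 0.944, -0.002], [-0.002, -0.001, -1.0]]
contact_force: [-0.9, 0.3, -0.0]
gripper_width: 0.408
finger_force: 0.0
t: 13.88
tcp_pos: [0.3894, -0.2988, 0.0341]
tool_rot: [[-0.944, 0.331, 0.001], [0.331, 0.944, -0.001], [-0.001, -0.0, -1.0]]
contact_force: [-0.6, 1.1, 6.5]
gripper_width: 0.298
finger_force: 30.0
t: 14.3
tcp_pos: [0.3883, -0.2979, 0.1298]
tool_rot: [[-0.943, 0.331, -0.002], [0.331, 0.943, 0.002], [0.002, 0.001, -1.0]]
contact_force: [0.1, -0.2, -3.2]
gripper_width: 0.291
finger_force: 30.0
```

Gripped, so on to the green dish at (5.86, 4.25) units.

```bash
python3 -m inch '15 .5 .36 0 0 0 0;15 1.2 .87 0 0 0 0;15 1.9 1.38 0 0 0 0;15 2.6 1.89 0 0 0 0;15 3.3 2.4 0 0 0 0'
python3 -m inch '15 .7 .5 0 0 0 0;15 1.4 1 0 0 0 0;15 2 1.5 0 0 0 0;15 2.4 1.75 0 0 0 0;15 2.56 1.85 0 0 0 0'
python3 -m inch '15 0 0 -.4 0 0 0;15 0 0 -1 0 0 0;15 0 0 -1.6 0 0 0;15 0 0 -2 0 0 0;15 0 0 -2.1 0 0 0'
python3 - <<'E'
from h import *
s=env.read_state();print(s["tcp_pos"],s["contact_force"],s["gripper_width"])
n="side";im=env.capture(n)[:,:,::-1]; u,v=proj(n,[.623,-.129,.03]).astype(int)
cv2.imwrite(f"pics/g2.png",cv2.resize(im[max(v-50,0):v+40,max(u-45,0):u+45],(540,540),interpolation=2))
E
```

```text
t: 14.72
tcp_pos: [0.5218, -0.2016, 0.1294]
tool_rot: [[-0.943, 0.332, -0.001], [0.332, 0.943, 0.0], [0.001, -0.0, -1.0]]
contact_force: [0.2, 0.8, -2.0]
gripper_width: 0.293
finger_force: 30.0
t: 15.13
tcp_pos: [0.6252, -0.1264, 0.1288]
tool_rot: [[-0.944, 0.329, -0.0], [0.329, 0.944, 0.001], [0.0, 0.001, -1.0]]
contact_force: [-0.9, -1.0, -1.6]
gripper_width: 0.291
finger_force: 30.0
t: 15.55
tcp_pos: [0.6203, -0.1284, 0.0418]
tool_rot: [[-0.943, 0.332, -0.007], [0.332, 0.943, 0.002], [0.007, -0.0, -1.0]]
contact_force: [-0.5, 0.4, -1.2]
gripper_width: 0.291
finger_force: 30.0
[ 0.62032394 -0.12839361  0.04177227] [-0.53772358  0.40100208 -1.17778152] 0.2905956275062171
```

View pics/g2.png

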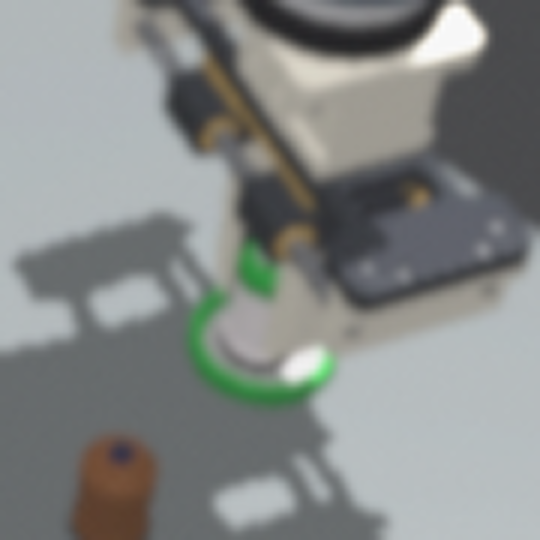

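Green's foot, centre about (251,345), is inside the rim, whose centre is about (262,335). I'll nudge it about 3 mm and set it down.

```bash
python3 -m inch '15 .08 -.02 -.03 0 0 0;15 .08 -.02 -.08 0 0 0;15 .08 -.02 -.12 0 0 0;15 .08 -.02 -.15 0 0 0;15 .08 -.02 -.15 0 0 0'
python3 -m inch '15 0 0 -.01 0 0 0;15 0 0 -.02 0 0 0;15 0 0 -.03 0 0 0;15 0 0 -.04 0 0 0;15 0 0 -.04 0 0 0'
python3 -m inch '15 0 0 -.01 0 0 0;15 0 0 -.01 0 0 0;15 0 0 -.01 0 0 0;15 0 0 -.01 0 0 0;15 0 0 -.01 0 0 0'
```

```text
t: 16.02
tcp_pos: [0.6269, -0.1296, 0.04]
tool_rot: [[-0.943, 0.331, 0.001], [0.331, 0.943, -0.0], [-0.001, -0.0, -1.0]]
contact_force: [0.2, 1.1, -2.0]
gripper_width: 0.297
finger_force: 30.0
t: 16.43
tcp_pos: [0.6267, -0.1295, 0.0381]
tool_rot: [[-0.944, 0.331, 0.0], [0.331, 0.944, -0.0], [-0.0, -0.0, -1.0]]
contact_force: [-0.6, 0.0, 0.5]
gripper_width: 0.298
finger_force: 30.0
t: 16.85
tcp_pos: [0.6267, -0.1295, 0.0381]
tool_rot: [[-0.944, 0.331, 0.0], [0.331, 0.944, -0.0], [-0.0, -0.0, -1.0]]
contact_force: [-2.3, 0.1, 5.9]
gripper_width: 0.292
finger_force: 30.0
```

```bash
python3 -m inch '25 0 0 0 0 0 0;35 0 0 0 0 0 0;50 0 0 0 0 0 0;60 0 0 0 0 0 0;60 0 0 0 0 0 0'
python3 -m inch '60 0 0 0.1 0 0 0;60 0 0 0.5 0 0 0;60 0 0 1.1 0 0 0;60 0 0 1.8 0 0 0;60 0 0 2.3 0 0 0'
python3 -m inch '60 -.9 -.2 0 0 0 0;60 -1.8 -.4 0 0 0 0;60 -2.7 -.6 0 0 0 0;60 -3.6 -.85 0 0 0 0;60 -4.58 -1.07 0 0 0 0'
python3 - <<'E'
from h import *
s=env.read_state();print(s["t"],s["tcp_pos"],s["contact_force"],s["gripper_width"])
n="side";im=env.capture(n)[:,:,::-1]; u,v=proj(n,[.5,-.16,.03]).astype(int)
f=lambda X:((proj("side",X)-[max(u-70,0),max(v-70,0)])*4).round()
c=np.array([.443,-.1725,.1097]);d=np.array([.331,.943,0]);print(f(c+.033*d),f(c-.033*d),"lens",f([.443,-.1725,.046]))
cv2.imwrite(f"pics/r1.png",cv2.resize(im[max(v-70,0):v+70,max(u-70,0):u+80],(600,560),interpolation=2))
E
```

```text
t: 17.27
tcp_pos: [0.6267, -0.1295, 0.0372]
tool_rot: [[-0.943, 0.331, -0.0], [0.331, 0.943, 0.0], [0.0, 0.0, -1.0]]
contact_force: [-0.3, -0.2, 0.4]
gripper_width: 0.518
finger_force: 0.0
t: 17.68
tcp_pos: [0.6272, -0.1297, 0.1317]
tool_rot: [[-0.943, 0.331, 0.002], [0.331, 0.943, -0.001], [-0.002, -0.0, -1.0]]
contact_force: [0.7, -0.8, 0.4]
gripper_width: 0.598
finger_force: 0.0
t: 18.1
tcp_pos: [0.4424, -0.1726, 0.1298]
tool_rot: [[-0.944, 0.331, 0.001], [0.331, 0.944, -0.001], [-0.001, -0.0, -1.0]]
contact_force: [-0.9, -0.2, 0.7]
gripper_width: 0.603
finger_force: 0.0
18.1 [ 0.44236484 -0.1725783   0.12979181] [-0.86348136 -0.15519557  0.71351186] 0.6030941687534271
[208. 213.] [263. 313.] lens [226. 335.]
```

View pics/r1.png

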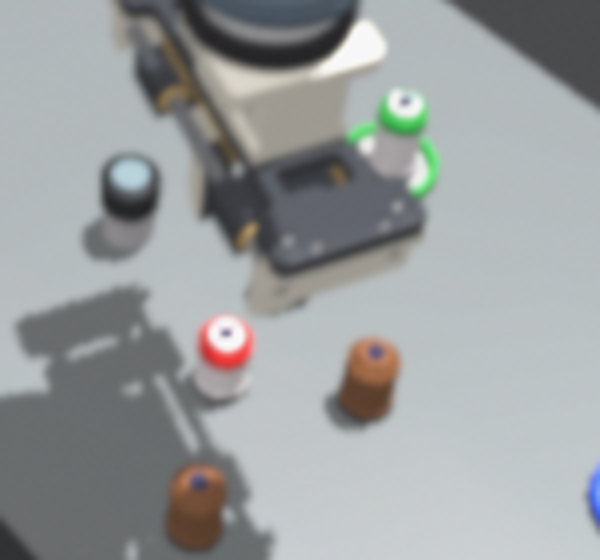

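Green stands in its dish. Red's lens is at (226,335), exactly where predicted, and the neighbours are clear. I'll pick up red.

```bash
python3 -m inch '60 0 0 -.6 0 0 0;60 0 0 -1.2 0 0 0;60 0 0 -1.8 0 0 0;60 0 0 -2.3 0 0 0;60 0 0 -2.4 0 0 0'
python3 -m inch '60 0 0 0 0 0 0;15 0 0 0 0 0 0;15 0 0 0 0 0 0;15 0 0 0 0 0 0;15 0 0 0 0 0 0' 30
python3 -m inch '15 0 0 0 0 0 0;15 0 0 0 0 0 0;15 0 0 0 0 0 0;15 0 0 0 0 0 0;15 0 0 0 0 0 0'
python3 -m inch '15 0 0 0.1 0 0 0;15 0 0 0.4 0 0 0;15 0 0 1 0 0 0;15 0 0 1.7 0 0 0;15 0 0 2.4 0 0 0'
```

```text
t: 18.57
tcp_pos: [0.4417, -0.1712, 0.0311]
tool_rot: [[-0.943, 0.332, -0.004], [0.332, 0.943, 0.003], [0.005, 0.001, -1.0]]
contact_force: [-0.6, -0.1, 0.3]
gripper_width: 0.604
finger_force: 0.0
t: 18.98
tcp_pos: [0.4442, -0.1727, 0.0345]
tool_rot: [[-0.944, 0.331, 0.002], [0.331, 0.944, -0.001], [-0.002, -0.001, -1.0]]
contact_force: [0.8, -0.8, 0.0]
gripper_width: 0.361
finger_force: 0.0
t: 19.4
tcp_pos: [0.444, -0.1725, 0.0342]
tool_rot: [[-0.943, 0.331, 0.001], [0.331, 0.943, -0.001], [-0.001, -0.0, -1.0]]
contact_force: [-0.4, 0.7, 5.6]
gripper_width: 0.286
finger_force: 30.0
t: 19.82
tcp_pos: [0.4426, -0.1718, 0.13]
tool_rot: [[-0.943, 0.331, -0.002], [0.331, 0.943, 0.001], [0.002, 0.001, -1.0]]
contact_force: [0.4, -0.5, -1.0]
gripper_width: 0.291
finger_force: 30.0
```

```bash
python3 -m inch '15 .1 .4 0 0 0 0;15 .3 1.2 0 0 0 0;15 .5 2.1 0 0 0 0;15 .7 2.9 0 0 0 0;15 .9 3.8 0 0 0 0'
python3 -m inch '15 .2 .85 0 0 0 0;15 .4 1.7 0 0 0 0;15 .6 2.6 0 0 0 0;15 .8 3.4 0 0 0 0;15 1 4.3 0 0 0 0'
python3 -m inch '15 .2 .85 0 0 0 0;15 .4 1.7 0 0 0 0;15 .6 2.6 0 0 0 0;15 .8 3.4 0 0 0 0;15 1 4.2 0 0 0 0'
python3 -m inch '15 .2 .7 0 0 0 0;15 .34 1.21 0 0 0 0;15 .34 1.21 -.2 0 0 0;15 .34 1.21 -.6 0 0 0;15 .34 1.21 -1.1 0 0 0'
python3 -m inch '15 0 0 -.4 0 0 0;15 0 0 -.8 0 0 0;15 0 0 -1 0 0 0;15 0 0 -1 0 0 0;15 0 0 -1 0 0 0'
python3 - <<'E'
from h import *
s=env.read_state();print(s["tcp_pos"],s["contact_force"],s["gripper_width"])
n="side";im=env.capture(n)[:,:,::-1]; u,v=proj(n,[.5705,.368,.03]).astype(int)
cv2.imwrite(f"pics/r2.png",cv2.resize(im[max(v-35,0):v+35,max(u-35,0):u+35],(560,560),interpolation=2))
E
```

```text
t: 20.23
tcp_pos: [0.4793, -0.0192, 0.1296]
tool_rot: [[-0.943, 0.332, -0.0], [0.332, 0.943, -0.0], [0.0, -0.0, -1.0]]
contact_force: [0.7, 0.0, -1.0]
gripper_width: 0.283
finger_force: 30.0
t: 20.65
tcp_pos: [0.5192, 0.1531, 0.1293]
tool_rot: [[-0.943, 0.331, -0.001], [0.331, 0.943, -0.001], [0.001, -0.001, -1.0]]
contact_force: [1.1, -0.9, -1.6]
gripper_width: 0.286
finger_force: 30.0
t: 21.07
tcp_pos: [0.559, 0.3215, 0.1291]
tool_rot: [[-0.944, 0.331, -0.001], [0.331, 0.944, -0.001], [0.001, -0.001, -1.0]]
contact_force: [-0.1, -1.0, -0.7]
gripper_width: 0.285
finger_force: 30.0
t: 21.48
tcp_pos: [0.5734, 0.3685, 0.0857]
tool_rot: [[-0.944, 0.33, 0.002], [0.33, 0.944, 0.0], [-0.001, 0.001, -1.0]]
contact_force: [-0.2, -0.3, -1.8]
gripper_width: 0.29
finger_force: 30.0
t: 21.9
tcp_pos: [0.5728, 0.3676, 0.0451]
tool_rot: [[-0.943, 0.332, -0.001], [0.332, 0.943, -0.001], [0.001, -0.001, -1.0]]
contact_force: [0.3, -0.2, -0.4]
gripper_width: 0.283
finger_force: 30.0
[0.5727649  0.36759212 0.04512523] [ 0.32535803 -0.19969957 -0.35480041] 0.2829661409589938
```

View pics/r2.png

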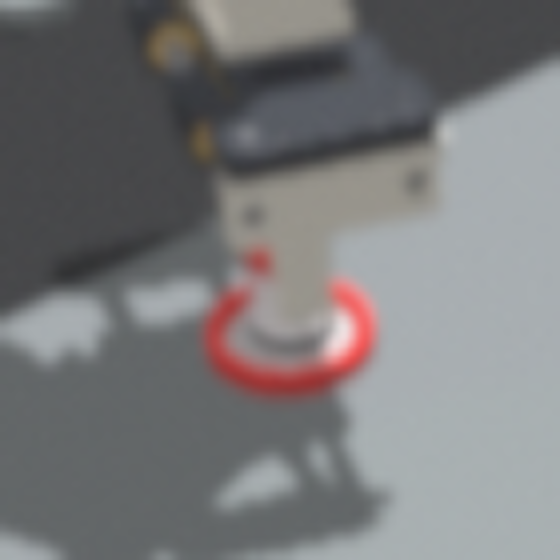

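Red's foot at (290,335) is centred in the rim at (290,335). I'll set it down.

```bash
python3 -m inch '15 0 0 -.03 0 0 0;15 0 0 -.08 0 0 0;15 0 0 -.12 0 0 0;15 0 0 -.15 0 0 0;15 0 0 -.15 0 0 0'
python3 -m inch '15 0 0 -.01 0 0 0;15 0 0 -.02 0 0 0;15 0 0 -.03 0 0 0;15 0 0 -.04 0 0 0;15 0 0 -.04 0 0 0'
python3 -m inch '15 0 0 -.01 0 0 0;15 0 0 -.01 0 0 0;15 0 0 -.01 0 0 0;15 0 0 -.01 0 0 0;15 0 0 -.01 0 0 0'
```

```text
t: 22.37
tcp_pos: [0.5729, 0.3681, 0.0394]
tool_rot: [[-0.944, 0.331, -0.0], [0.331, 0.944, -0.0], [0.0, -0.0, -1.0]]
contact_force: [-0.2, -0.6, -1.3]
gripper_width: 0.287
finger_force: 30.0
t: 22.78
tcp_pos: [0.5731, 0.3682, 0.0383]
tool_rot: [[-0.943, 0.331, 0.0], [0.331, 0.943, 0.0], [-0.0, 0.0, -1.0]]
contact_force: [-1.5, -0.8, 1.0]
gripper_width: 0.29
finger_force: 30.0
t: 23.2
tcp_pos: [0.5731, 0.3682, 0.0383]
tool_rot: [[-0.944, 0.331, 0.0], [0.331, 0.944, 0.0], [-0.0, 0.0, -1.0]]
contact_force: [-2.6, -0.0, 4.9]
gripper_width: 0.285
finger_force: 30.0
```

```bash
python3 -m inch '25 0 0 0 0 0 0;35 0 0 0 0 0 0;50 0 0 0 0 0 0;65 0 0 0 0 0 0;65 0 0 0 0 0 0'
python3 -m inch '65 0 0 0.1 0 0 0;65 0 0 0.5 0 0 0;65 0 0 1.1 0 0 0;65 0 0 1.8 0 0 0;65 0 0 2.5 0 0 0'
python3 -m inch '65 -.8 .4 0.2 0 0 0;65 -1.6 .8 .5 0 0 0;65 -2.4 1.2 .8 0 0 0;65 -3.2 1.6 1.1 0 0 0;65 -4 2 1.4 0 0 0'
python3 -m inch '65 -.8 .2 0 0 0 0;65 -1.6 .4 0 0 0 0;65 -2.4 .6 0 0 0 0;65 -3.2 .8 0 0 0 0;65 -3.2 .8 0 0 0 0'
python3 - <<'E'
from h import *
a=cv2.resize(env.capture("top")[90:290,60:450,::-1],(780,400)); cv2.imwrite("pics/end.png",a)
b=env.capture("side")[60:330,80:440,::-1]; cv2.imwrite("pics/end2.png",cv2.resize(b,(800,600)))
E
```

```text
t: 23.62
tcp_pos: [0.5731, 0.3681, 0.0372]
tool_rot: [[-0.943, 0.331, -0.0], [0.331, 0.943, -0.0], [0.0, -0.0, -1.0]]
contact_force: [0.1, -0.5, 0.4]
gripper_width: 0.514
finger_force: 0.0
t: 24.03
tcp_pos: [0.5727, 0.3679, 0.1381]
tool_rot: [[-0.943, 0.331, -0.001], [0.331, 0.943, -0.001], [0.001, -0.001, -1.0]]
contact_force: [1.0, 0.6, -0.8]
gripper_width: 0.65
finger_force: 0.0
t: 24.45
tcp_pos: [0.4116, 0.4485, 0.1943]
tool_rot: [[-0.943, 0.332, 0.0], [0.332, 0.943, 0.0], [-0.0, 0.0, -1.0]]
contact_force: [0.3, 0.8, 0.9]
gripper_width: 0.647
finger_force: 0.0
t: 24.87
tcp_pos: [0.2794, 0.481, 0.1939]
tool_rot: [[-0.945, 0.328, -0.003], [0.328, 0.945, 0.0], [0.003, -0.001, -1.0]]
contact_force: [-0.8, -0.0, -0.1]
gripper_width: 0.647
finger_force: 0.0
```

View pics/end.png

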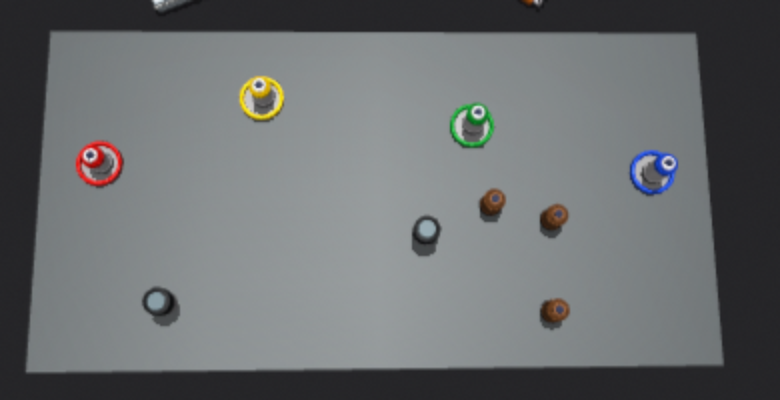

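View pics/end2.png

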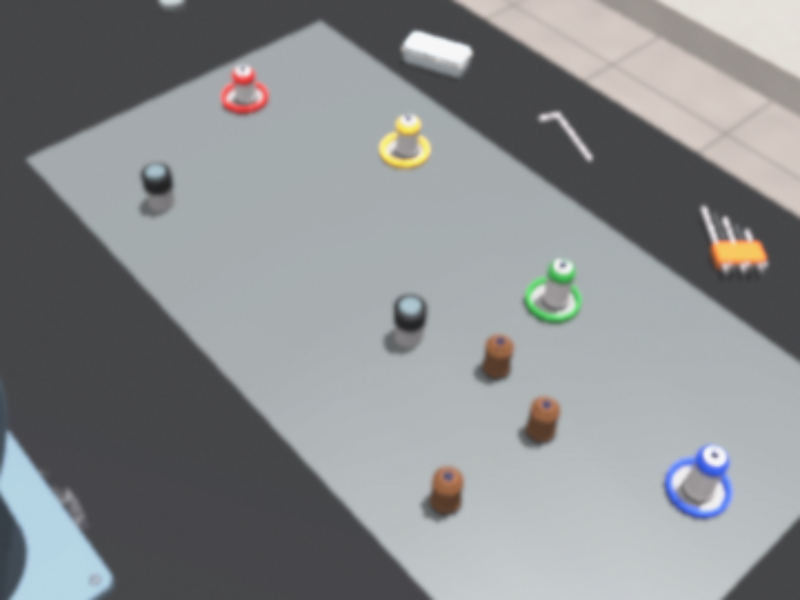

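Both views show all four objectives upright in dishes of their own colour: red (92,155), yellow (260,85), green (477,113) and blue (668,163) in the top view. The eyepieces and brown decoys haven't moved. I'm handing the job in.

```bash
python3 -c "
from rig import env
print(env.close_job())"
```

```text
the job is handed in; nothing more can be done
None
```

All four objectives stand nose up in the dishes matching their bands, the eyepieces were left where they were, and the job was handed in at about 25 s on the robot's clock; no verdict came back.

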